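# Open the lure case to the gauge arm and hold it for the customer

### The arm

A 6-joint arm with a two-finger parallel gripper is mounted at the origin on the work surface. World frame = base frame: x ahead of the robot, y to its left, z up, the work surface at z = 0. Lengths are in mm, angles in degrees, forces in N, time in s.
With the tool pointing down it reaches from about 300 to 850 mm from the base axis. Payload 4.2 kg.
Tool frame: the origin (TCP) lies on the centre line of the jaws, within the pads' length; the fingertips stand env.nose_length ahead of it and the grasp point (between the pads) lies 2 mm behind it (env.nose_length is the distance from the TCP to the fingertips, in mm); z points along the fingers, y is the direction in which the jaws open and shut (so a half turn about z gives the same grasp; the last joint's range is limited). The gripper opens to 91 mm and grips with 3 to 60 N. Pads are 32 mm wide; open, the fingers measure 118 mm over their backs; the gripper's body (76 mm by 178 mm) begins 60 mm behind the grasp point.
Start: joints at [-66.807, 18.312, 89.639, -0, 72.044, -1.146], TCP at [236.984, -523.908, 230.976] pointing down, gripper open.
Joint ranges: [-177.97, 177.97], [-48.28, 115.42], [12.27, 149.76], [-77.06, 257.06], [2.81, 150.46], [-146.56, 146.56]. Speed limits (degrees/s): [147.25, 147.25, 180, 180, 180, 180].

### API

Orientations are given as [roll, pitch, yaw] about the fixed x, y, z axes, in that order (R = Rz(yaw) Ry(pitch) Rx(roll)).
In Python, from workcell import env gives the robot as it stands. The module is installed in compiled form; this text tells all that it offers.
- The arm moves only by the tool jog_arm, never from a script. Its argument "deltas" is a list that holds one entry, the list of rows, each a list of 5 numbers: the shift along the tool's x, y, z in m, then the turn about the tool's z in degrees, then the finger opening in m, from 0 to 0.0912. A call has 1 to 20 rows; each row is the pose to reach, as a shift and turn from the pose commanded when the call began, along the tool's axes at that moment; what a row does not reach only later rows make up. A row lasts 1/12 s, in which the tool goes at most 41.7 mm and 7.16 degrees, less where a joint would pass 70% of its speed; a pose out of reach is approached as far as the arm can. A call with a gripper value outside its range is refused whole. The fingers move at their own pace and stop on an object; "grip_force" is the grip in N (left out, the last holds). Time passes only in rows, so rows that repeat a pose let the fingers close. It gives the time, the measured TCP pose, the force and the opening at its end, in the units of the state.
- env.state(): the state, without advancing time (a new reading comes with each control period).
- env.grab_frame(name): name is "side" or "top"; returns the picture (420x560x3 uint8, red, green, blue); there is no depth.
- env.camera_params(name): a dict with "fx", "fy", "cx", "cy" (pixels), "xyz" and "orientation" of the camera in the world. Camera axes: x right, y down, z forward; pixel columns grow to the right and rows downward; lengths in mm; the calibration is good to about 2 mm. A picture is of the moment at which its call begins. camera_params takes no time and is no camera call.
- env.job_done(): hands the job in, once; it reports no verdict.
Trained networks look in the newest picture that a camera, given by its name, has taken for a name from the list of things; names that differ only in an ending like _2 or _b are one class to them, and where a whole thing is asked for, a point or a joint stands for the part that bears it (a point fixed in the world has none). Each returns a list of dicts, best first, with "conf" (0 to 1); they miss things now and then, are a little off and sometimes report something else, mostly with a low value. They report only what shows in the picture. A call takes as long as a camera call. They do not tell look-alikes from the thing itself.
- env.look_for(camera, label): "xyz" ([x, y, z] in mm, in world coordinates, good to about 4 mm: the middle of the surface that is visible of it).
The state is a dict: "time_s": time; "qpos": joint angles; "qvel": joint speeds; "effort": joint torques, N m; "ee_pos": TCP position; "ee_rot": TCP orientation; "force": force on the tool from outside, world axes, zero at the start; "torque": the same for the moment, N m; "gripper_width": finger opening in mm.
Only numpy, scipy, OpenCV 4.12 (cv2) and the standard library are available. Lean on these libraries where they do the work, as an engineer would, in place of code of your own. Each camera call takes 0.05 s, during which the arm holds its last target.

### The job

A customer wants to see the lures in the black display case: first take the small tackle box off its closed lid and set it upright on the rubber mat, without tipping it over. Then raise the lid by its handle bar until it is parallel to the gauge arm at the side of the case, and finish while still holding the lid there, as it falls shut by itself. Leave the gauge arm and the other goods on the stall as they are.

Things in the scene. Friction and masses are not known exactly. Their poses are not given: they have to be found in the camera images.
- case: Fixed black display case, 180 (x) by 220 (y) by 80 mm high, open on top under a hinged lid. Origin at the centre of its underside on the table; its x axis points from the front (handle side, towards the robot) to the hinge side, z up.
- lid (a joint): Angle of the case's lid in rad: 0 shut (level), growing as the front edge rises, up to 1.5. The lid is a clear panel in an aluminium frame, 180 by 220 by 8 mm, hinged along the case's rear (+x) top edge; shut, its top face is 88 mm above the table. Lid and handle weigh 0.5 to 0.8 kg; the hinge is nearly free and the lid falls shut from any angle.
- lid_hinge (a point): Point on the lid's hinge axis, mid-width; 84 mm above the table. The axis runs along the case's y. The axes of this point turn with the lid.
- bar_mid (a point): Middle of the lid's handle bar: a round steel bar, 12 mm thick and 110 mm long along the case's y, in the plane of the lid, 45 mm ahead of its front edge and 225 mm from the hinge axis, carried by two 10 mm arms at its ends; 84 mm above the table when the lid is shut. The axes of this point turn with the lid: x runs from bar to hinge.
- gauge (a joint): Angle of the gauge arm in rad, measured like the lid's, about the same axis: the lid is parallel to the arm when both values are equal. A stiff hinge keeps it where it is.
- gauge_tip (a point): Middle of the small crosswise cylinder at the free end of the gauge arm: a flat steel arm, 18 mm wide and 130 mm long from the hinge axis to this point, at the case's +y side (132 mm from the case's middle), standing up obliquely. The axes of this point turn with the arm: x runs from tip to hinge.
- box_center (a point): Centre of the small tackle box lying on the lid: black below, grey on top, 56 (x) by 110 (y) by 40 mm high, loose, 0.1 to 0.2 kg. z up.
- mat_top (a point): Centre of the top face of the black rubber mat, 180 (x) by 160 (y) by 4 mm, fixed on the table.
- flat_box: Bystander: smaller tackle box, 50 by 80 by 24 mm, loose on the table behind the mat. Origin under its centre.
- big_box: Bystander: larger tackle box, 120 by 170 by 50 mm, loose. Origin under its centre.
- spool_a: Bystander: line spool, 56 mm across, 36 mm high, loose in front of the mat. Origin under its centre.
- spool_b: Bystander: line spool, 64 mm across, 42 mm high, loose. Origin under its centre.
- jar: Bystander: jar, 60 mm across, 75 mm high, loose. Origin under its centre.
- tray: Bystander: open compartment tray, 120 by 170 by 35 mm, loose. Origin under its centre.
Mind the look-alikes: they are no part of the job. Leave any green or turquoise look-alike of the part that bears box_center alone.

How it is judged (in metres and radians):
On the way:
1. the tackle box stands released on the mat while the lid is still shut (x of box_center in the frame of mat_top between -0.065 and 0.065 m and y of box_center in the frame of mat_top between -0.055 and 0.055 m and z of box_center in the frame of mat_top below 0.026 m and angle between box_center's own z axis and vertical below 0.15 rad and contact force between the fingers and box below 0.1 N and linear speed of box below 0.02 m/s and value of joint lid below 0.06 rad), for 0.2 s.
At the end, for the whole second after the job is handed in: Lid at rest within 0.08 rad of the gauge arm, carried by the fingers (over 0.7 N) and no loose thing; the tackle box upright, released and at rest on the mat, its centre within 65 mm (mat x) and 55 mm (mat y) of the mat centre (x of box_center in the frame of mat_top between -0.065 and 0.065 m and y of box_center in the frame of mat_top between -0.055 and 0.055 m and z of box_center in the frame of mat_top below 0.026 m and angle between box_center's own z axis and vertical below 0.15 rad and contact force between the fingers and box below 0.1 N and linear speed of box below 0.02 m/s and angle between the x axis of bar_mid and the x axis of gauge_tip, either way round below 0.08 rad and value of joint lid above 0.5 rad and velocity of joint lid between -0.05 and 0.05 rad/s and contact force between the fingers and lid above 0.7 N and contact force between lid and box below 0.05 N and contact force between lid and flat_box below 0.05 N and contact force between lid and big_box below 0.05 N and contact force between lid and spool_a below 0.05 N and contact force between lid and spool_b below 0.05 N and contact force between lid and jar below 0.05 N and contact force between lid and tray below 0.05 N); the arm keeps its last pose, push and grip.
It fails at once if the tackle box is tipped more than 0.6 rad (angle between box_center's own z axis and vertical above 0.6 rad).
It fails at once if the gauge arm's tip is shifted more than 10 mm (distance of gauge_tip from where it was at the start of the episode above 0.01 m).
It fails at once if another of the stall's goods is moved more than 30 mm (distance of any of flat_box, big_box, spool_a, spool_b, jar, tray from where it was at the start of the episode above 0.03 m).
It also fails if it takes over 64 s, if anything falls off the work surface, if the arm or the gripper's body presses on something with over 40 N, if the wrist force passes 120 N, or if a joint passes its speed limit or range.

## Working session

There is one attempt and no reset: what is moved stays moved. The work goes in short steps, Python scripts to look and compute and a tool call to move; the robot and the scene stay as the last step left them, time stands still between calls to the robot, and variables do not carry over. Pictures are saved under pics/ and viewed, and the job is handed in when it is done.

Besides the shell and the picture viewer there is one more tool, called after "Request:" as a command line: name --argument value ..., lists and objects as JSON in quotes. jog_arm: Moves the arm, as the interface text tells. Its arguments: {"type":"object","properties":{"deltas":{"type":"array"},"grip_force":{"type":"number"}},"required":["deltas"]}

```bash
mkdir -p pics; cat > h.py <<'E'
import numpy as np, cv2
from scipy.spatial.transform import Rotation as R
from workcell import env
def cam(n):
    p=env.camera_params(n); return p,R.from_euler('xyz',p['orientation'],degrees=True).as_matrix(),np.array(p['xyz'])
def proj(n,P):
    p,M,t=cam(n); q=(np.atleast_2d(P)-t)@M; return np.c_[p['fx']*q[:,0]/q[:,2]+p['cx'],p['fy']*q[:,1]/q[:,2]+p['cy']]
def ray(n,u,v,z):
    p,M,t=cam(n); d=M@np.array([(u-p['cx'])/p['fx'],(v-p['cy'])/p['fy'],1]); return t+d*(z-t[2])/d[2]
def snap(n,f):
    im=env.grab_frame(n); cv2.imwrite('pics/'+f,im[:,:,::-1]); return im
E
python3 - <<'E'
from h import *
print(env.state(),env.nose_length)
for c in('top','side'):
    print(env.camera_params(c)); snap(c,c+'0.png')
    for l in ['case','lid','bar_mid','lid_hinge','gauge','gauge_tip','box_center','mat_top','spool_a','jar','tray','flat_box']:
        print(c,l,[(np.round(d['xyz']).tolist(),round(d['conf'],2)) for d in env.look_for(c,l)])
E
```

```text
{'time_s': 0.0, 'qpos': array([-6.68038113e+01,  1.83519826e+01,  8.97059129e+01, -2.15645387e-03,
        7.20408454e+01, -1.14562628e+00]), 'qvel': array([ 0.07967456,  0.00327905, -0.06151809,  0.06364756, -0.01563238,
        0.02811679]), 'effort': array([-2.47981377e-03, -4.12464809e+01, -2.31975585e+01,  7.25321355e-02,
        4.56847355e-02, -1.60244390e-04]), 'ee_pos': array([ 236.81678918, -523.46880425,  230.12014477]), 'ee_rot': array([-1.79901238e+02,  7.56376533e-05,  2.43424817e+01]), 'force': array([ 0.95650889,  0.5847249 , -0.33957011]), 'torque': array([-0.0303034 , -0.02133538, -0.00955357]), 'gripper_width': 91.06909738404491} 17.0
{'fx': 533.8395523500084, 'fy': 533.8395523500084, 'cx': 272.3650696750904, 'cy': 211.54633557470984, 'xyz': array([ 364.4942645 ,    8.74222228, 1692.63781509]), 'orientation': array([-1.72443748e+02,  1.18127163e-01, -9.13158611e+01])}
top case [([613.0, -144.0, 88.0], 0.87)]
top lid [([615.0, -146.0, 86.0], 0.85)]
top bar_mid [([610.0, -154.0, 90.0], 0.78)]
top lid_hinge [([610.0, -141.0, 85.0], 0.85)]
top gauge []
top gauge_tip [(
[... 702 characters left out ...]
, 0.52)]
side lid [([591.0, -110.0, 84.0], 0.58)]
side bar_mid [([591.0, -111.0, 86.0], 0.9)]
side lid_hinge [([586.0, -111.0, 89.0], 0.88)]
side gauge [([575.0, -479.0, 17.0], 0.56), ([680.0, -6.0, 149.0], 0.52)]
side gauge_tip [([674.0, -9.0, 152.0], 0.49), ([376.0, 24.0, 46.0], 0.49), ([593.0, -115.0, 85.0], 0.41)]
side box_center [([617.0, -128.0, 128.0], 0.6), ([394.0, -234.0, 35.0], 0.58), ([724.0, -388.0, 40.0], 0.56)]
side mat_top [([618.0, 182.0, 5.0], 0.97)]
side spool_a [([376.0, 23.0, 44.0], 0.94), ([483.0, 207.0, 33.0], 0.78), ([675.0, -9.0, 151.0], 0.31)]
side jar [([780.0, 22.0, 52.0], 0.56)]
side tray [([572.0, -476.0, 22.0], 0.6)]
side flat_box [([745.0, 158.0, 24.0], 0.72)]
```

```bash
python3 - <<'E'
import cv2
a=cv2.imread('pics/top0.png')
cv2.imwrite('pics/top0c.png',cv2.resize(a[60:270,170:450],None,fx=2.8,fy=2.8,interpolation=2))
b=cv2.imread('pics/side0.png')
cv2.imwrite('pics/side0c.png',cv2.resize(b[60:270,130:410],None,fx=2.8,fy=2.8,interpolation=2))
E
```

```text
(no output)
```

View pics/top0.png

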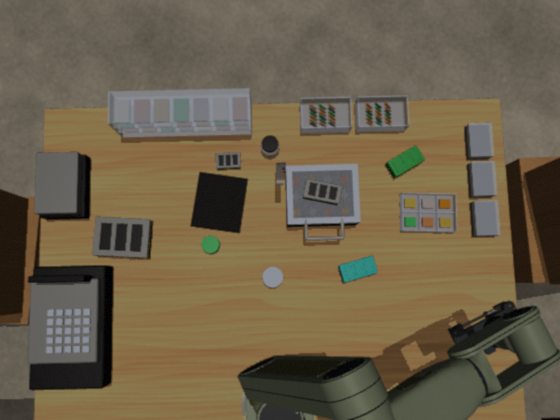

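View pics/side0.png

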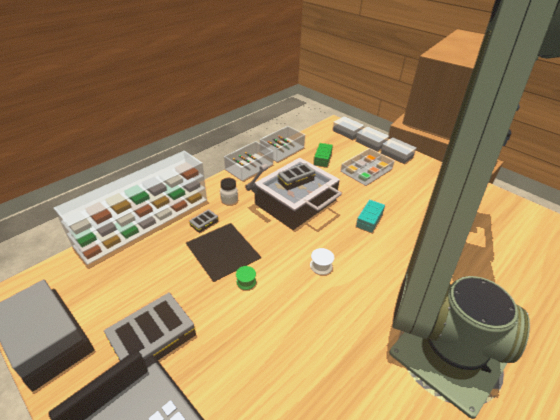

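View pics/top0c.png

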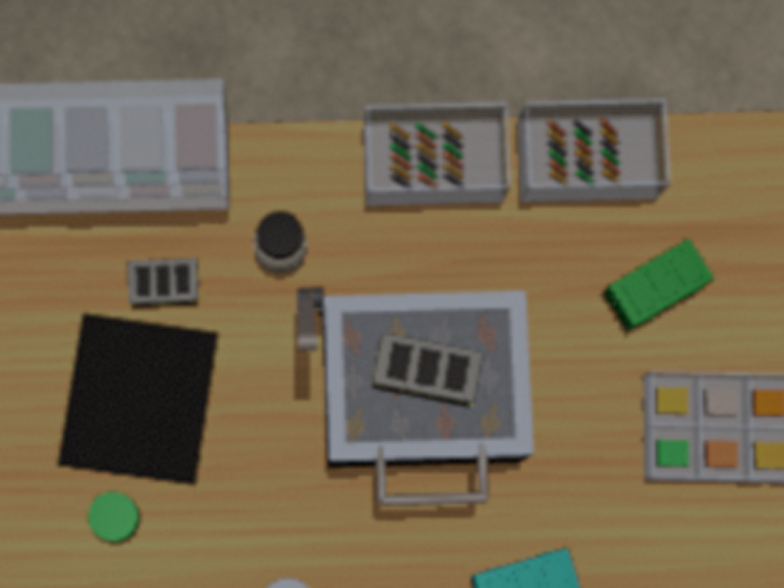

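View pics/side0c.png

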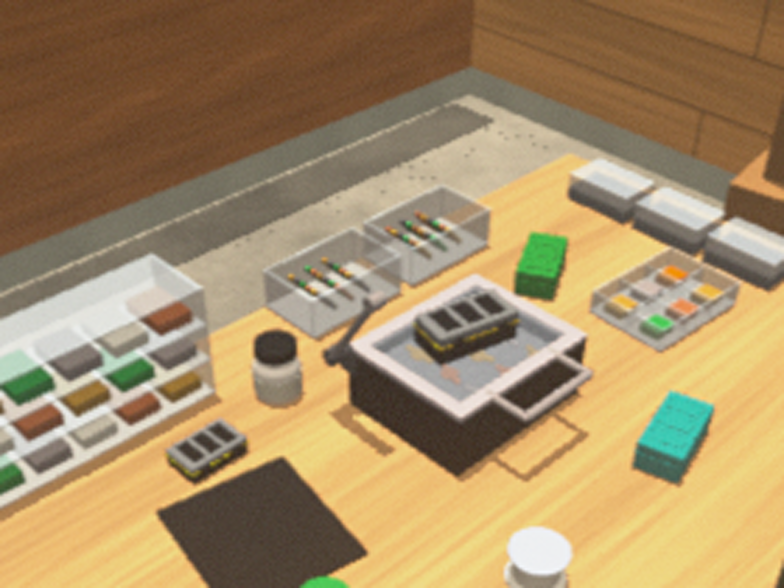

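```bash
cat >> h.py <<'E'
def tri(us,vs):
    A=[];b=[]
    for n,(u,v) in us:
        p,M,t=cam(n); d=M@np.array([(u-p['cx'])/p['fx'],(v-p['cy'])/p['fy'],1]); d/=np.linalg.norm(d); Q=np.eye(3)-np.outer(d,d); A.append(Q); b.append(Q@t)
    return np.linalg.solve(sum(A),sum(b))
E
python3 - <<'E'
from h import *
def pts(L,z): return np.array([ray('top',170+x/2.8,60+y/2.8,z) for x,y in L])
def ptS(L,z): return np.array([ray('side',130+x/2.8,60+y/2.8,z) for x,y in L])
for nm,f,L,z in [('lid',pts,[(324,297),(527,291),(532,455),(328,461)],88),('box',pts,[(384,336),(482,350),(470,405),(374,390)],128),
 ('mat',pts,[(84,314),(217,331),(196,484),(59,465)],4),('bar',pts,[(380,500),(486,497)],88),
 ('lidS',ptS,[(350,345),(477,277),(586,342),(460,412)],88),('boxS',ptS,[(415,333),(487,289),(518,313),(445,356)],128),('barS',ptS,[(499,415),(590,374)],88)]:
    P=f(L,z); print(nm,P.mean(0).round(1)); 
    for i in range(len(P)): e=P[(i+1)%len(P)]-P[i]; print('   ',P[i].round(0),'edge',np.linalg.norm(e).round(1),np.degrees(np.arctan2(e[1],e[0])).round(1))
g=[('top',(170+307/2.8,60+343/2.8)),('side',(130+370/2.8,60+304/2.8))]
T=tri(g,0);print('tip',T,proj('top',T),proj('side',T),g)
E
```

```text
lid [ 627.5 -147.5   88. ]
    [717. -37.  88.] edge 222.5 -89.6
    [ 719. -259.   88.] edge 180.8 179.2
    [ 538. -257.   88.] edge 220.3 90.4
    [536. -37.  88.] edge 180.6 -0.1
box [ 626.5 -143.5  128. ]
    [664. -99. 128.] edge 105.1 -99.6
    [ 647. -202.  128.] edge 60.6 165.6
    [ 588. -187.  128.] edge 102.6 79.7
    [607. -86. 128.] edge 59.2 -12.1
mat [622.8 175.    4. ]
    [722. 237.   4.] edge 154.5 -98.7
    [699.  85.   4.] edge 177.9 171.3
    [523. 111.   4.] edge 157.3 80.8
    [548. 267.   4.] edge 176.5 -9.6
bar [ 493.3 -148.4   88. ]
    [493. -91.  88.] edge 114.1 -89.7
    [ 494. -205.   88.] edge 114.1 90.3
lidS [ 624.3 -142.8   88. ]
    [714. -37.  88.] edge 212.3 -91.4
    [ 709. -249.   88.] edge 179.8 177.5
    [ 529. -242.   88.] edge 199.3 85.6
    [545. -43.  88.] edge 169.4 1.9
boxS [ 615.7 -127.1  128. ]
    [641. -70. 128.] edge 123.2 -88.5
    [ 645. -193.  128.] edge 57.9 169.8
    [ 588. -182.  128.] edge 118.8 89.2
    [589. -64. 128.] edge 52.2 -6.5
barS [ 500.8 -133.5   88. ]
    [513. -70.  88.] edge 129.7 -100.5
    [ 489. -197.   88.] edge 129.7 79.5
tip [649.72766028 -13.39920674 189.07004934] [[278.89302039 181.68559326]] [[263.20618698 168.73869835]] [('top', (279.64285714285717, 182.5)), ('side', (262.1428571428571, 168.57142857142858))]
```

```bash
cat > ov.py <<'E'
from h import *
def box(c,dx,dy,z0,z1,yaw):
    a=np.radians(yaw);C,S=np.cos(a),np.sin(a);o=[]
    for z in(z0,z1):
        o.append([[c[0]+C*x-S*y,c[1]+S*x+C*y,z] for x,y in[(-dx,-dy),(dx,-dy),(dx,dy),(-dx,dy)]])
    return np.array(o)
def run(case,yaw,bx,byaw,g,tag):
  for n,sl in(('top',(60,170)),('side',(60,130))):
    im=cv2.imread(f'pics/{n}0.png')[sl[0]:sl[0]+210,sl[1]:sl[1]+280]; im=cv2.resize(im,None,fx=2.8,fy=2.8,interpolation=2)
    def L(P,col):
        q=((proj(n,P)-[sl[1],sl[0]]+.5)*2.8).round().astype(int); cv2.polylines(im,[q.reshape(-1,1,2)],True,col,1)
    a=np.radians(yaw);M=np.array([[np.cos(a),-np.sin(a)],[np.sin(a),np.cos(a)]])
    W=lambda p:np.r_[np.array(case)+M@np.array(p[:2]),p[2]]
    L(box(case,90,110,80,88,yaw)[1],(0,0,255));L(box(case,90,110,0,88,yaw)[0],(0,0,255))
    L(np.array([W((-135,-55,84)),W((-135,55,84))]),(255,0,255))
    for k in(0,1):L(box(bx,28,55,88,128,byaw)[k],(0,255,0))
    for gg,c in zip(g,[(0,255,255),(255,255,0),(255,0,0)]):
        r=np.radians(gg); L(np.array([W((90,132,84)),W((90-130*np.cos(r),132,84+130*np.sin(r)))]),c)
    cv2.imwrite(f'pics/ov_{n}_{tag}.png',im)
E
python3 -c "
from ov import *
run((627,-147.5),0,(626.5,-144),-11,(50,57,64),'a')"
```

```text
(no output)
```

View pics/ov_top_a.png

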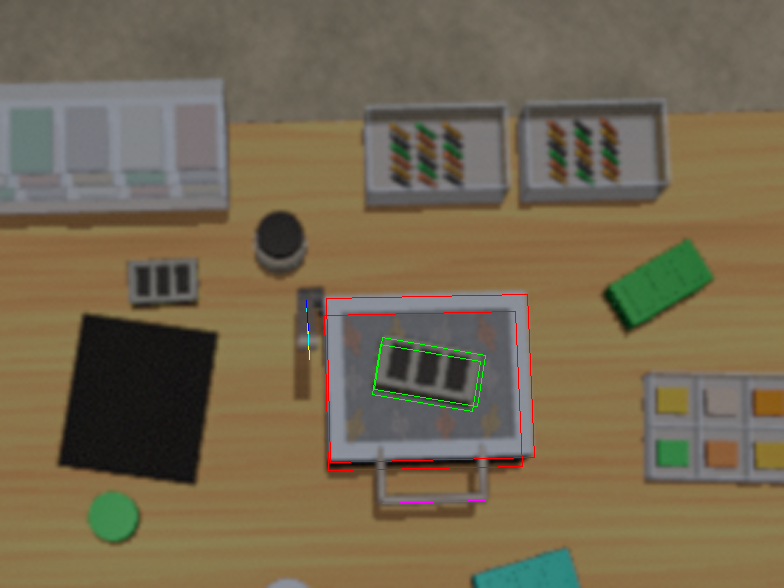

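View pics/ov_side_a.png

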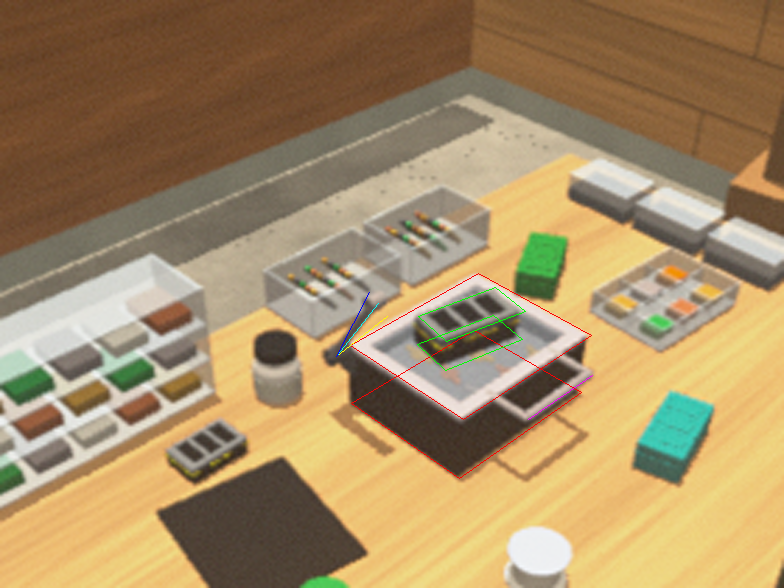

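```bash
cat >> h.py <<'E'
def go(x,y,z,yaw):
    s=env.state(); M=R.from_euler('xyz',s['ee_rot'],degrees=True).as_matrix()
    d=M.T@(np.array([x,y,z])-s['ee_pos']); print('delta mm',d.round(1),'turn',round(-((yaw-s['ee_rot'][2]+180)%360-180),2),'t',s['time_s'],s['force'].round(1))
E
python3 -c "
from ov import *
run((629,-146.5),0,(630,-141),-11,(50,57,64),'b')
go(629,-142,240,79)"
```

```text
delta mm [ 514.6 -186.4   -9.1] turn -54.66 t 1.3 [-0.4  0.3  0.4]
```

View pics/ov_top_b.png

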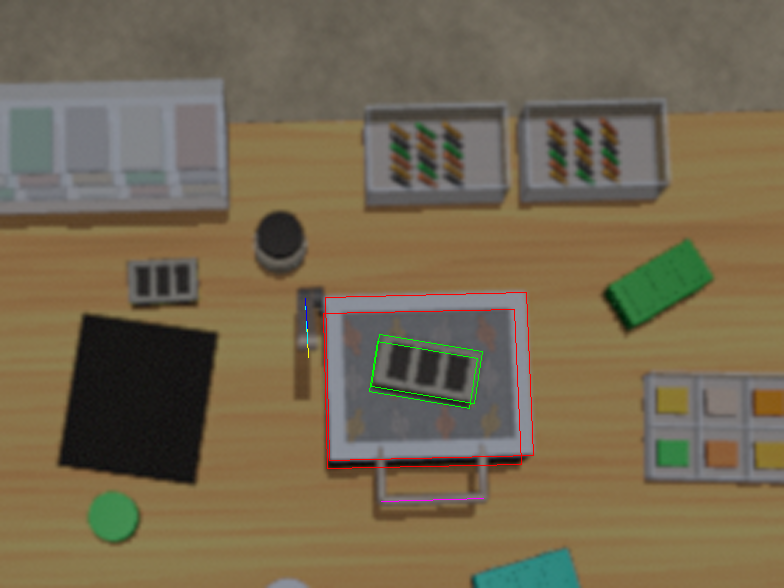

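View pics/ov_side_b.png

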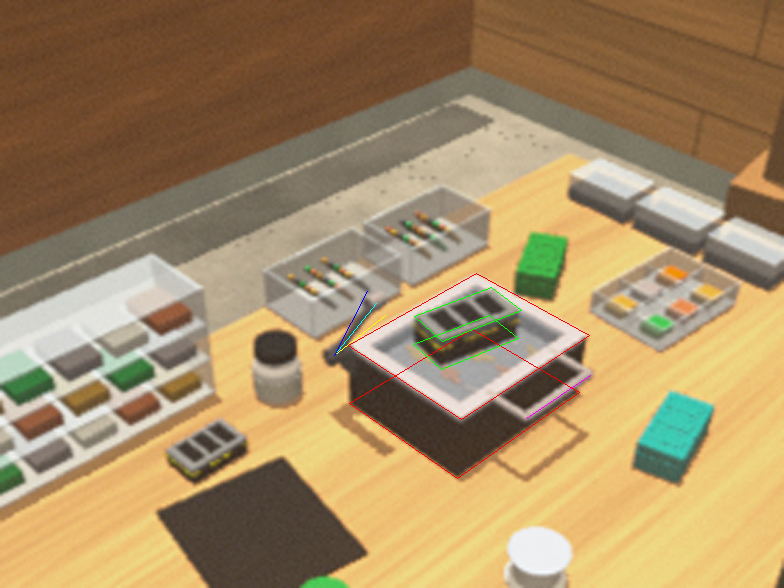

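The overlays match the pictures. In the top crop the grey box (428,370) sits on the case lid and the bar is at (433,498). In the side crop the gauge tip is at (370,303), which puts the gauge at about 57°. Next I move above the box.

Request:
jog_arm --deltas '[[[0.037,-0.0133,-0.001,-4,0.0912],[0.074,-0.0266,-0.002,-8,0.0912],[0.111,-0.04,-0.003,-12,0.0912],[0.148,-0.053,-0.004,-16,0.0912],[0.185,-0.0665,-0.005,-20,0.0912],[0.222,-0.08,-0.006,-24,0.0912],[0.259,-0.093,-0.007,-28,0.0912],[0.296,-0.1065,-0.008,-32,0.0912],[0.333,-0.12,-0.009,-36,0.0912],[0.37,-0.133,-0.009,-40,0.0912],[0.407,-0.1465,-0.009,-44,0.0912],[0.444,-0.16,-0.009,-48,0.0912],[0.48,-0.173,-0.009,-52,0.0912],[0.505,-0.182,-0.009,-54,0.0912],[0.515,-0.186,-0.009,-54.7,0.0912],[0.515,-0.186,-0.009,-54.7,0.0912],[0.515,-0.186,-0.009,-54.7,0.0912]]]' --grip_force 15

```text
time_s: 2.72
ee_pos: [629.0, -142.5, 239.6]
ee_rot: [-179.9, 0.1, 79.0]
force: [0.2, 0.1, 0.0]
gripper_width: 91.2
```

```bash
python3 -c "
from h import *
print(env.state()['ee_pos'],env.state()['ee_rot']);go(629.5,-142,112,79);im=snap('side','s1.png');cv2.imwrite('pics/s1c.png',cv2.resize(im[60:270,130:410,::-1],None,fx=2.8,fy=2.8,interpolation=2))"
```

```text
[ 629.01426233 -142.50045098  239.64236555] [-1.79931952e+02  5.72702563e-02  7.90423146e+01]
delta mm [  0.7   0.5 127.6] turn 0.04 t 2.7167 [0.2 0.1 0. ]
```

View pics/s1c.png

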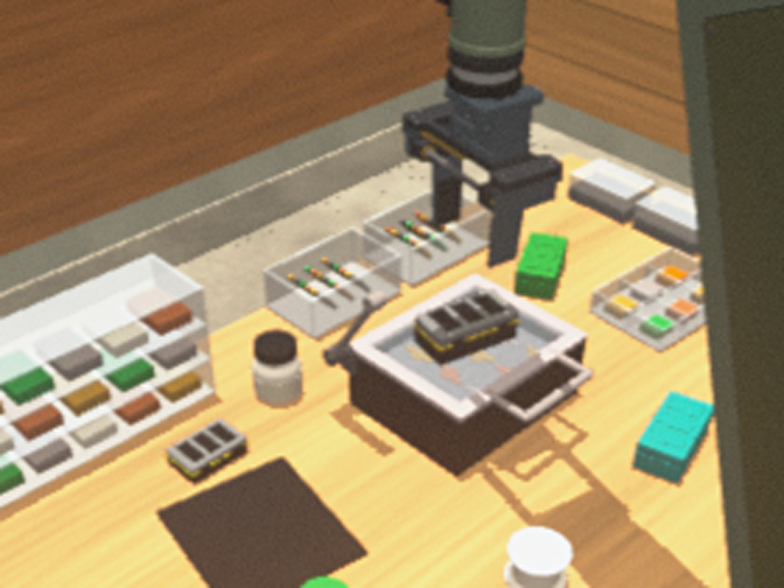

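The gripper is above the box, open across its narrow side (fingers at about (445,200) and (505,230) in the crop). I go down and grip.

Request:
jog_arm --deltas '[[[0,0,0.025,0,0.0912],[0,0,0.05,0,0.0912],[0,0,0.075,0,0.0912],[0,0,0.095,0,0.0912],[0,0,0.11,0,0.0912],[0,0,0.12,0,0.0912],[0,0,0.1265,0,0.0912],[0,0,0.1265,0,0.0912],[0,0,0.1265,0,0.07],[0,0,0.1265,0,0.062],[0,0,0.1265,0,0.058],[0,0,0.1265,0,0.05],[0,0,0.1265,0,0.04],[0,0,0.1265,0,0.04],[0,0,0.1265,0,0.04],[0,0,0.1265,0,0.04],[0,0,0.1265,0,0.04]]]' --grip_force 15

```text
time_s: 4.18
ee_pos: [630.1, -142.2, 114.0]
ee_rot: [179.9, -0.0, 79.0]
force: [1.0, 0.4, 3.6]
gripper_width: 55.8
```

```bash
python3 -c "
from h import *
s=env.state();print(s);im=snap('side','s2.png');cv2.imwrite('pics/s2c.png',cv2.resize(im[60:270,130:410,::-1],None,fx=2.8,fy=2.8,interpolation=2))"
```

```text
{'time_s': 4.1833, 'qpos': array([-1.37408313e+01,  2.95405067e+01,  8.91799161e+01,  6.48038436e-03,
        6.11848783e+01, -2.78782471e+00]), 'qvel': array([-0.0325765 , -0.0327541 , -0.09877548, -0.04128764, -0.09412045,
        0.07952234]), 'effort': array([-3.80252916e-01, -4.74211121e+01, -1.95223171e+01, -8.24363111e-02,
        3.57164908e-01,  3.62786790e-02]), 'ee_pos': array([ 630.14967756, -142.21843621,  114.02545386]), 'ee_rot': array([ 1.79905137e+02, -1.07049651e-03,  7.90438756e+01]), 'force': array([0.98047423, 0.4007828 , 3.5611732 ]), 'torque': array([ 0.01018767, -0.29421539,  0.04937008]), 'gripper_width': 55.76729367486938}
```

View pics/s2c.png

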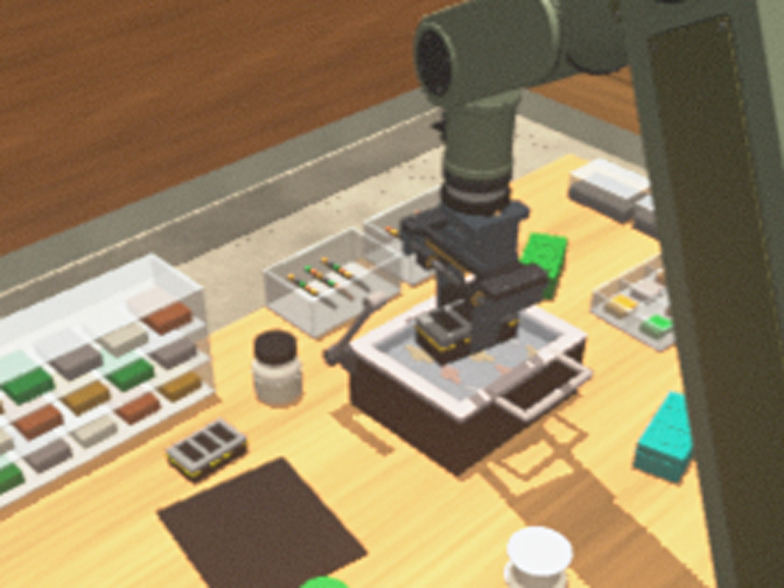

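The box is gripped: the opening is 55.8 mm and the fingers stand at (490,320) in the crop. I lift it clear of the gauge tip.

Request:
jog_arm --deltas '[[[0,0,-0.004,0,0.04],[0,0,-0.012,0,0.04],[0,0,-0.024,0,0.04],[0,0,-0.04,0,0.04],[0,0,-0.058,0,0.04],[0,0,-0.076,0,0.04],[0,0,-0.094,0,0.04],[0,0,-0.112,0,0.04],[0,0,-0.13,0,0.04],[0,0,-0.148,0,0.04],[0,0,-0.162,0,0.04],[0,0,-0.172,0,0.04],[0,0,-0.177,0,0.04],[0,0,-0.18,0,0.04],[0,0,-0.18,0,0.04],[0,0,-0.18,0,0.04]]]' --grip_force 15

```text
time_s: 5.57
ee_pos: [629.2, -142.1, 292.5]
ee_rot: [-179.9, 0.0, 79.0]
force: [-0.3, 0.0, -2.7]
gripper_width: 56.4
```

```bash
python3 -c "
from h import *
go(622,176,292,81)
print(env.state()['ee_pos'],env.state()['gripper_width'],[ (np.round(d['xyz']),d['conf']) for d in env.look_for('top','mat_top')])
im=snap('side','s3.png');cv2.imwrite('pics/s3c.png',cv2.resize(im[60:270,130:410,::-1],None,fx=2.8,fy=2.8,interpolation=2))"
```

```text
delta mm [310.9 -67.5   0.6] turn -1.96 t 5.5667 [-0.3  0.  -2.7]
[ 629.17139528 -142.09502982  292.49165778] 56.35165147937505 [(array([627., 175.,   0.]), 0.92)]
```

View pics/s3c.png

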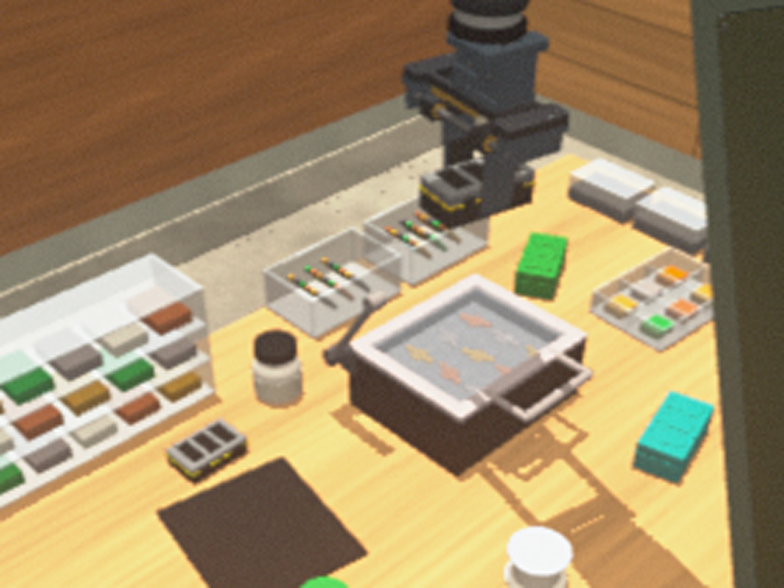

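The box is held level at (475,190) and the lid is empty. I carry the box over the mat.

Request:
jog_arm --deltas '[[[0.006,-0.0013,0,0,0.04],[0.018,-0.004,0,0,0.04],[0.036,-0.008,0,0,0.04],[0.058,-0.0125,0,0,0.04],[0.082,-0.018,0,0,0.04],[0.106,-0.023,0,-0.5,0.04],[0.13,-0.028,0,-0.5,0.04],[0.154,-0.033,0,-1,0.04],[0.178,-0.0385,0,-1,0.04],[0.202,-0.044,0,-1.5,0.04],[0.226,-0.049,0,-1.5,0.04],[0.25,-0.054,0,-2,0.04],[0.272,-0.059,0,-2,0.04],[0.29,-0.063,0,-2,0.04],[0.302,-0.0655,0,-2,0.04],[0.308,-0.067,0,-2,0.04],[0.311,-0.0675,0,-2,0.04],[0.311,-0.0675,0,-2,0.04]]]'

```text
time_s: 7.17
ee_pos: [622.3, 176.2, 293.3]
ee_rot: [-180.0, 0.0, 81.1]
force: [-0.7, 0.7, -2.1]
gripper_width: 56.4
```

Request:
jog_arm --deltas '[[[0,0,0.006,0,0.04],[0,0,0.02,0,0.04],[0,0,0.04,0,0.04],[0,0,0.062,0,0.04],[0,0,0.084,0,0.04],[0,0,0.106,0,0.04],[0,0,0.128,0,0.04],[0,0,0.15,0,0.04],[0,0,0.17,0,0.04],[0,0,0.187,0,0.04],[0,0,0.2,0,0.04],[0,0,0.21,0,0.04],[0,0,0.217,0,0.04],[0,0,0.222,0,0.04],[0,0,0.225,0,0.04],[0,0,0.225,0,0.04]]]'

```text
time_s: 8.5
ee_pos: [622.5, 175.8, 68.3]
ee_rot: [-180.0, 0.0, 81.0]
force: [-1.0, 0.5, -1.6]
gripper_width: 56.4
```

```bash
python3 -c "
from h import *
s=env.state();print(s['ee_pos'],s['force'],s['gripper_width'])
im=snap('side','s4.png');cv2.imwrite('pics/s4c.png',cv2.resize(im[150:360,130:410,::-1],None,fx=2.8,fy=2.8,interpolation=2))"
```

```text
[622.48558384 175.77018997  68.26038847] [-0.9953785   0.51280285 -1.63793583] 56.369758659348776
```

View pics/s4c.png

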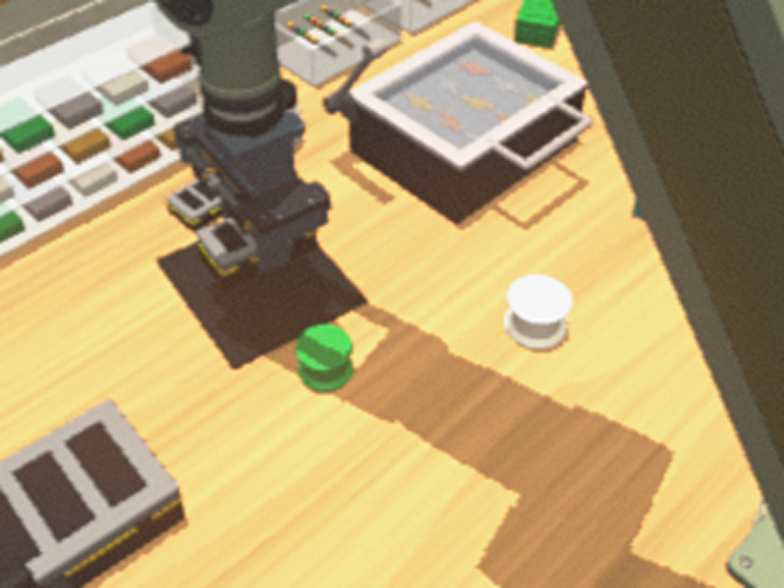

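The box hangs upright over the mat, at (245,245) in the crop. I lower the last 38 mm.

Request:
jog_arm --deltas '[[[0,0,0.006,0,0.04],[0,0,0.014,0,0.04],[0,0,0.022,0,0.04],[0,0,0.029,0,0.04],[0,0,0.033,0,0.04],[0,0,0.035,0,0.04],[0,0,0.0365,0,0.04],[0,0,0.0375,0,0.04],[0,0,0.0375,0,0.04],[0,0,0.0375,0,0.04]]]'

```text
time_s: 9.38
ee_pos: [622.6, 176.0, 31.2]
ee_rot: [180.0, -0.0, 81.0]
force: [-0.6, 0.3, -0.9]
gripper_width: 56.1
```

Request:
jog_arm --deltas '[[[0,0,0.0007,0,0.04],[0,0,0.0013,0,0.04],[0,0,0.0013,0,0.04],[0,0,0.0013,0,0.056],[0,0,0.0013,0,0.06],[0,0,0.0013,0,0.066],[0,0,0.0013,0,0.074],[0,0,0.0013,0,0.085],[0,0,0.0013,0,0.0912],[0,0,0.0013,0,0.0912],[0,0,0.0013,0,0.0912],[0,0,0.0013,0,0.0912]]]'

```text
time_s: 10.38
ee_pos: [622.4, 175.9, 29.6]
ee_rot: [180.0, 0.0, 81.0]
force: [-0.9, 0.2, 1.1]
gripper_width: 91.0
```

Request:
jog_arm --deltas '[[[0,0,-0.008,0,0.0912],[0,0,-0.024,0,0.0912],[0,0,-0.05,0,0.0912],[0,0,-0.08,0,0.0912],[0,0,-0.11,0,0.0912],[0,0,-0.14,0,0.0912],[0,0,-0.17,0,0.0912],[0,0,-0.2,0,0.0912],[0,0,-0.225,0,0.0912],[0,0,-0.24,0,0.0912],[0,0,-0.24,0,0.0912]]]'

```text
time_s: 11.3
ee_pos: [623.9, 176.4, 274.8]
ee_rot: [179.5, -0.2, 81.0]
force: [1.0, 0.2, -0.1]
gripper_width: 91.6
```

```bash
python3 -c "
from h import *
s=env.state();print(s['ee_pos'],s['force'],s['gripper_width'])
go(494,-147.5,272,90)
for c in('side','top'):
  im=snap(c,'5'+c+'.png');print([ (np.round(d['xyz']).tolist(),d['conf']) for d in env.look_for(c,'box_center')])
  o=(60,130) if c=='side' else (60,170)
  cv2.imwrite('pics/5%sc.png'%c,cv2.resize(im[o[0]:o[0]+210,o[1]:o[1]+280,::-1],None,fx=2.8,fy=2.8,interpolation=2))"
```

```text
[623.93940792 176.41784861 274.83925139] [ 0.99027729  0.15378485 -0.0615037 ] 91.5549408281092
delta mm [-340.2  -77.9    1. ] turn -8.96 t 11.3 [ 1.   0.2 -0.1]
[([611.0, 183.0, 43.0], 0.8), ([393.0, -236.0, 37.0], 0.68), ([724.0, -388.0, 42.0], 0.67)]
[([399.0, -250.0, 42.0], 0.63), ([621.0, 130.0, 43.0], 0.61), ([734.0, -413.0, 37.0], 0.55)]
```

View pics/5sidec.png

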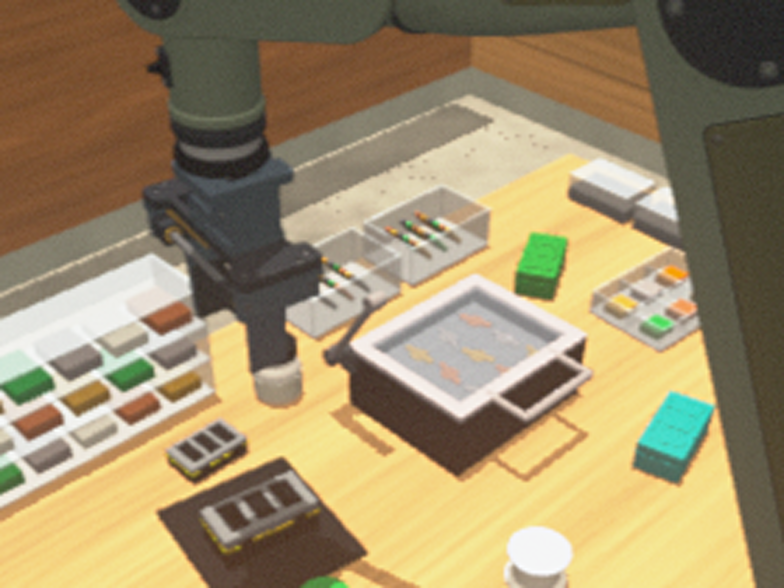

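View pics/5topc.png

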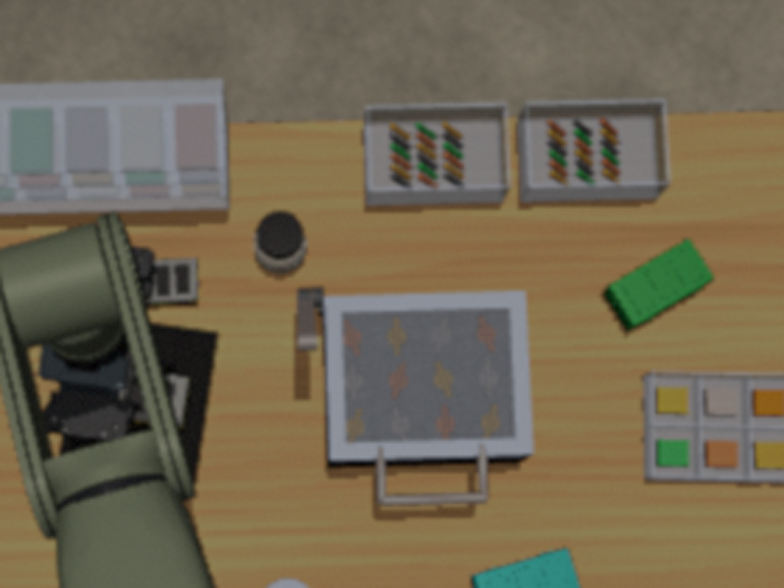

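The box stands upright and free on the mat, at (265,510) in the side crop, and the other goods look unmoved. Now I go above the bar with the fingers partly closed.

Request:
jog_arm --deltas '[[[-0.02,-0.0045,0,0,0.044],[-0.05,-0.0115,0,0,0.044],[-0.085,-0.0195,0,-1,0.044],[-0.12,-0.0275,0,-2,0.044],[-0.155,-0.0355,0,-3,0.044],[-0.19,-0.0435,0,-4,0.044],[-0.225,-0.0515,0,-5,0.044],[-0.26,-0.0595,0,-6,0.044],[-0.29,-0.0665,0,-7,0.044],[-0.315,-0.072,0,-8,0.044],[-0.332,-0.076,0,-9,0.044],[-0.34,-0.078,0,-9,0.044],[-0.34,-0.078,0,-9,0.044],[-0.34,-0.078,0,-9,0.044]]]'

```text
time_s: 12.67
ee_pos: [492.3, -147.3, 268.8]
ee_rot: [-179.9, -0.1, 90.0]
force: [0.1, 0.1, 0.2]
gripper_width: 44.0
```

```bash
python3 -c "
from h import *
s=env.state();print(s['ee_pos'],s['ee_rot'],s['force'],s['gripper_width'])
go(494,-147.5,83,90)"
```

```text
[ 492.31413345 -147.28545153  268.84544818] [-1.79931497e+02 -6.42087400e-02  8.99838696e+01] [0.06020043 0.09107843 0.21848338] 43.97773311458691
delta mm [ -0.4   1.9 185.8] turn -0.02 t 12.6667 [0.1 0.1 0.2]
```

Request:
jog_arm --deltas '[[[0,0.0018,0.03,0,0.044],[0,0.0018,0.06,0,0.044],[0,0.0018,0.09,0,0.044],[0,0.0018,0.115,0,0.044],[0,0.0018,0.135,0,0.044],[0,0.0018,0.152,0,0.044],[0,0.0018,0.166,0,0.044],[0,0.0018,0.177,0,0.044],[0,0.0018,0.184,0,0.044],[0,0.0018,0.1855,0,0.044],[0,0.0018,0.1855,0,0.044]]]'

```text
time_s: 13.58
ee_pos: [494.4, -147.0, 83.8]
ee_rot: [-180.0, -0.0, 90.1]
force: [0.0, -0.4, 0.5]
gripper_width: 44.0
```

Request:
jog_arm --deltas '[[[0,0,0,0,0.034],[0,0,0,0,0.026],[0,0,0,0,0.018],[0,0,0,0,0.012],[0,0,0,0,0.006],[0,0,0,0,0.004],[0,0,0,0,0.004],[0,0,0,0,0.004],[0,0,0,0,0.004]]]' --grip_force 20

```text
time_s: 14.33
ee_pos: [494.6, -147.9, 84.5]
ee_rot: [179.9, 0.0, 90.0]
force: [1.3, 1.0, 3.9]
gripper_width: 11.5
```

```bash
python3 -c "
from h import *
s=env.state();print(s['ee_pos'],s['ee_rot'],s['force'],s['gripper_width'])
im=snap('side','6.png');cv2.imwrite('pics/6c.png',cv2.resize(im[60:270,130:410,::-1],None,fx=2.8,fy=2.8,interpolation=2))"
```

```text
[ 494.64628657 -147.85237291   84.5073756 ] [1.79937236e+02 2.11108382e-02 9.00407781e+01] [1.28278733 0.96353925 3.87878306] 11.536697440635372
```

View pics/6c.png

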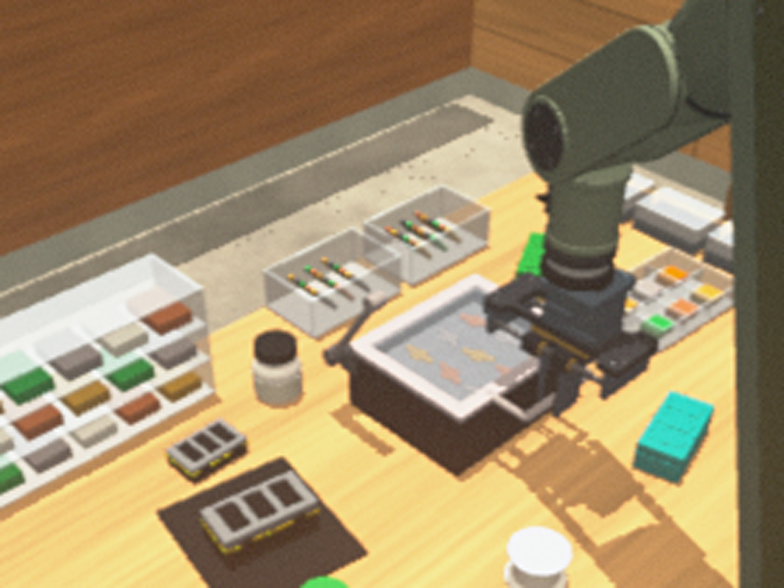

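```bash
python3 -c "
import numpy as np
a=np.radians([1,2.5,4.5,7,9.5,12,14.5,17,18.5,20]);f=lambda a0,a:[[0,round(.225*(np.cos(a0)-np.cos(t)),4),round(-.225*(np.sin(t)-np.sin(a0)),4),0,.004] for t in a]
print(f(0,a)); a0=np.radians(20);print(f(a0,np.radians([21,22.5,24.5,27,29.5,32,34.5,37,39.5,42,44.5,47,49,50.5,52,52,52])))"
```

```text
[[0, np.float64(0.0), np.float64(-0.0039), 0, 0.004], [0, np.float64(0.0002), np.float64(-0.0098), 0, 0.004], [0, np.float64(0.0007), np.float64(-0.0177), 0, 0.004], [0, np.float64(0.0017), np.float64(-0.0274), 0, 0.004], [0, np.float64(0.0031), np.float64(-0.0371), 0, 0.004], [0, np.float64(0.0049), np.float64(-0.0468), 0, 0.004], [0, np.float64(0.0072), np.float64(-0.0563), 0, 0.004], [0, np.float64(0.0098), np.float64(-0.0658), 0, 0.004], [0, np.float64(0.0116), np.float64(-0.0714), 0, 0.004], [0, np.float64(0.0136), np.float64(-0.077), 0, 0.004]]
[[0, np.float64(0.0014), np.float64(-0.0037), 0, 0.004], [0, np.float64(0.0036), np.float64(-0.0091), 0, 0.004], [0, np.float64(0.0067), np.float64(-0.0164), 0, 0.004], [0, np.float64(0.011), np.float64(-0.0252), 0, 0.004], [0, np.float64(0.0156), np.float64(-0.0338), 0, 0.004], [0, np.float64(0.0206), np.float64(-0.0423), 0, 0.004], [0, np.float64(0.026), np.float64(-0.0505), 0, 0.004], [0, np.float64(0.0317), np.float64(-0.0585), 0, 0.004], [0, np.float64(0.0378), np.float64(-0.0662), 0, 0.004], [0, np.float64(0.0442), np.float64(-0.0736), 0, 0.004], [0, np.float64(0.0509), np.float64(-0.0808), 0, 0.004], [0, np.float64(0.058), np.float64(-0.0876), 0, 0.004], [0, np.float64(0.0638), np.float64(-0.0929), 0, 0.004], [0, np.float64(0.0683), np.float64(-0.0967), 0, 0.004], [0, np.float64(0.0729), np.float64(-0.1003), 0, 0.004], [0, np.float64(0.0729), np.float64(-0.1003), 0, 0.004], [0, np.float64(0.0729), np.float64(-0.1003), 0, 0.004]]
```

The fingers hold the bar, seen at (560,385) in the crop, with an opening of 11.5 mm. I follow the arc up to 20°.

Request:
jog_arm --deltas '[[[0,0,-0.004,0,0.004],[0,0.0002,-0.01,0,0.004],[0,0.0007,-0.0177,0,0.004],[0,0.0017,-0.0274,0,0.004],[0,0.0031,-0.0371,0,0.004],[0,0.0049,-0.0468,0,0.004],[0,0.0072,-0.0563,0,0.004],[0,0.0098,-0.0658,0,0.004],[0,0.0116,-0.0714,0,0.004],[0,0.0136,-0.077,0,0.004],[0,0.0136,-0.077,0,0.004],[0,0.0136,-0.077,0,0.004]]]'

```text
time_s: 15.38
ee_pos: [508.5, -147.9, 161.8]
ee_rot: [179.9, 0.0, 90.0]
force: [5.7, -1.1, -5.1]
gripper_width: 11.6
```

```bash
python3 -c "
from h import *
s=env.state();print(s['ee_pos'],s['ee_rot'],s['force'],s['gripper_width'])
im=snap('side','7.png');cv2.imwrite('pics/7c.png',cv2.resize(im[60:270,130:410,::-1],None,fx=2.8,fy=2.8,interpolation=2))"
```

```text
[ 508.54364908 -147.86119215  161.84119735] [1.79873609e+02 3.87642302e-02 9.00412834e+01] [ 5.73354807 -1.06122776 -5.07883362] 11.553904286786585
```

View pics/7c.png

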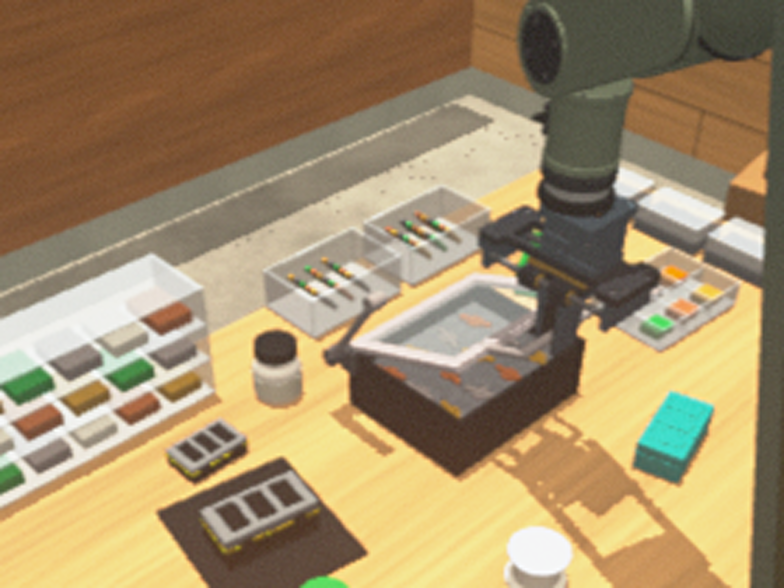

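The lid opens well: its front edge has risen at (500,340). A force of about +6 N in x means I trail the arc by about 1 mm, so I add that on the way to 52°.

Request:
jog_arm --deltas '[[[0,0.0018,-0.0037,0,0.004],[0,0.0044,-0.0091,0,0.004],[0,0.0075,-0.0164,0,0.004],[0,0.0118,-0.0252,0,0.004],[0,0.0164,-0.0338,0,0.004],[0,0.0214,-0.0423,0,0.004],[0,0.0268,-0.0505,0,0.004],[0,0.0325,-0.0585,0,0.004],[0,0.0386,-0.0662,0,0.004],[0,0.045,-0.0736,0,0.004],[0,0.0517,-0.0808,0,0.004],[0,0.0588,-0.0876,0,0.004],[0,0.0646,-0.0929,0,0.004],[0,0.0691,-0.0967,0,0.004],[0,0.0737,-0.1003,0,0.004],[0,0.0737,-0.1003,0,0.004],[0,0.0737,-0.1003,0,0.004]]]'

```text
time_s: 16.85
ee_pos: [579.9, -147.5, 263.1]
ee_rot: [-179.8, 0.0, 90.0]
force: [-6.2, -1.0, 4.4]
gripper_width: 11.4
```

```bash
python3 -c "
from h import *
s=env.state();print(s['ee_pos'],s['ee_rot'],s['force'],s['gripper_width'])
im=snap('side','8.png');cv2.imwrite('pics/8c.png',cv2.resize(im[100:220,220:380,::-1],None,fx=5,fy=5,interpolation=2))"
```

```text
[ 579.89905625 -147.52175589  263.1208259 ] [-1.79801936e+02  7.56671178e-03  9.00471563e+01] [-6.17460101 -1.00546738  4.42477984] 11.406143813874792
```

View pics/8c.png

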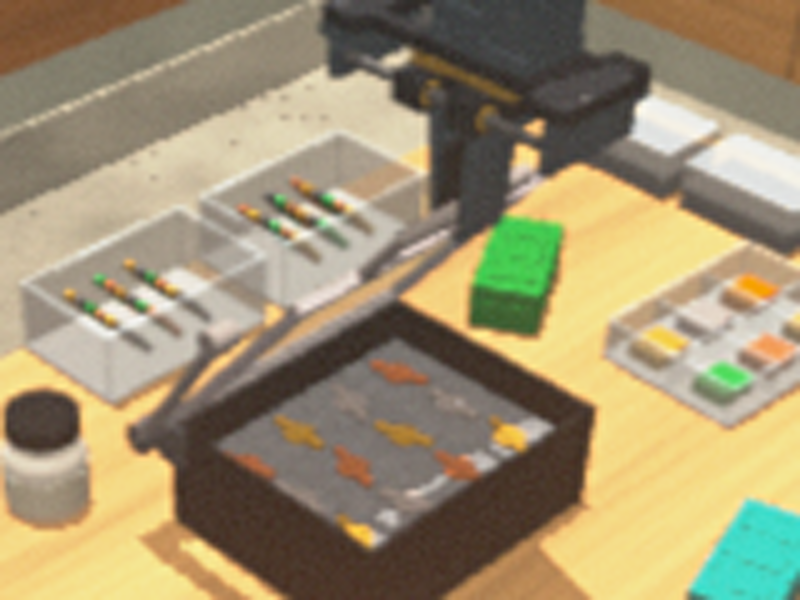

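```bash
cat > gv.py <<'E'
from h import *
def draw(n,f,o,w,h,k,ga,la,hx=719,yc=-147.5,out='g.png'):
    im=cv2.imread('pics/'+f)[o[1]:o[1]+h,o[0]:o[0]+w]; im=cv2.resize(im,None,fx=k,fy=k,interpolation=2)
    def L(P,col,cl=True):
        q=((proj(n,np.array(P))-o+.5)*k*16).round().astype(int); cv2.polylines(im,[q.reshape(-1,1,2)],cl,col,1,cv2.LINE_AA,4)
    for g,c in ga:
        r=np.radians(g); T=lambda l,y:(hx-l*np.cos(r),yc+y,84+l*np.sin(r))
        L([T(0,123),T(130,123),T(130,141),T(0,141)],c)
    for g,c in la:
        r=np.radians(g)
        for d in(-4,4):
            T=lambda l,y:(hx-l*np.cos(r)+d*np.sin(r),yc+y,84+l*np.sin(r)+d*np.cos(r))
            L([T(0,-110),T(180,-110),T(180,110),T(0,110)],c)
    cv2.imwrite('pics/'+out,im)
E
python3 -c "
from gv import *
o=np.array([230,140]);
draw('side','8.png',o,80,60,10,[(52,(0,255,255)),(58,(255,255,0))],[(52,(0,0,255))],out='g8.png')
im=snap('top','8t.png')
draw('top','8t.png',np.array([265,140]),100,75,8,[(52,(0,255,255)),(58,(255,255,0))],[(52,(0,0,255))],out='g8t.png')"
```

```text
(no output)
```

View pics/g8.png

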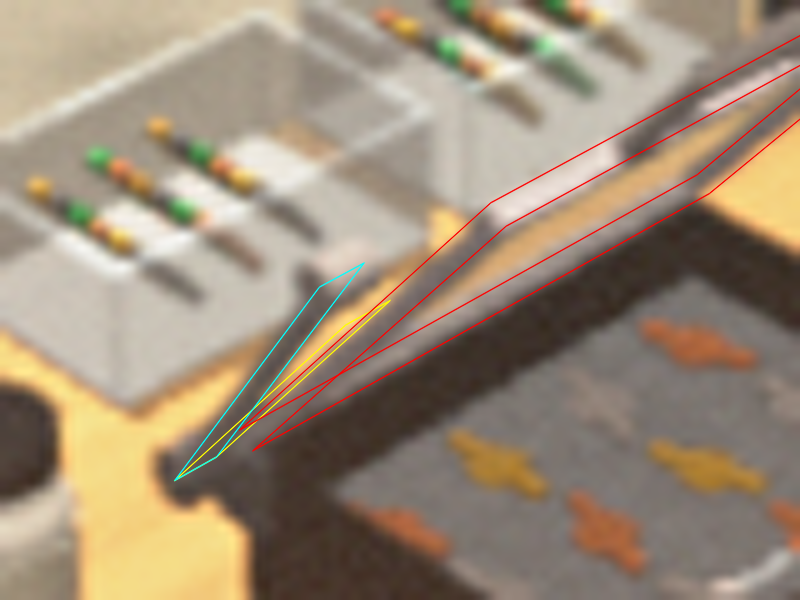

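View pics/g8t.png

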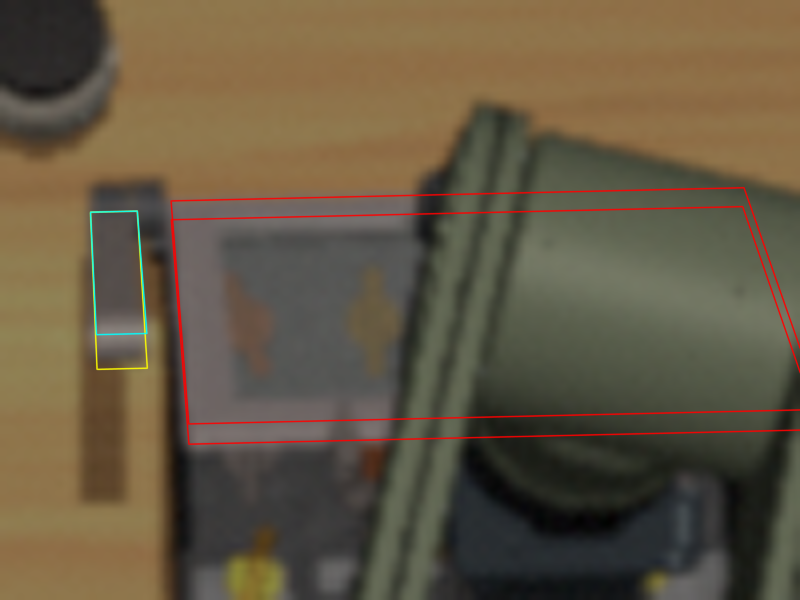

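The lid matches the 52° overlay in both views. The gauge tip, at (345,255) in the side zoom and (120,345) in the top zoom, fits about 57°. I raise the lid 5° more.

Request:
jog_arm --deltas '[[[0,0.0025,-0.0025,0,0.004],[0,0.0055,-0.005,0,0.004],[0,0.0085,-0.0072,0,0.004],[0,0.0115,-0.0093,0,0.004],[0,0.0138,-0.011,0,0.004],[0,0.0156,-0.0122,0,0.004],[0,0.0156,-0.0122,0,0.004],[0,0.0156,-0.0122,0,0.004],[0,0.0156,-0.0122,0,0.004],[0,0.0156,-0.0122,0,0.004]]]'

```text
time_s: 17.78
ee_pos: [595.9, -147.5, 275.2]
ee_rot: [-179.9, -0.0, 90.0]
force: [-6.3, -1.3, 5.0]
gripper_width: 11.6
```

```bash
python3 -c "
from gv import *
s=env.state();print(s['ee_pos'],s['force'],s['gripper_width'],s['qvel'].round(2))
snap('side','9.png');snap('top','9t.png')
draw('side','9.png',np.array([230,140]),80,60,10,[(57,(255,255,0))],[(57,(0,0,255))],out='g9.png')
draw('top','9t.png',np.array([265,140]),100,75,8,[(57,(255,255,0))],[(57,(0,0,255))],out='g9t.png')
cv2.imwrite('pics/9c.png',cv2.resize(cv2.imread('pics/9.png')[60:270,130:410],None,fx=2.8,fy=2.8,interpolation=2))"
```

```text
[ 595.87422558 -147.4547309   275.18053913] [-6.30735931 -1.27438368  4.98000327] 11.588824045378644 [-0.01  0.03  0.    0.05 -0.07 -0.12]
```

View pics/g9.png

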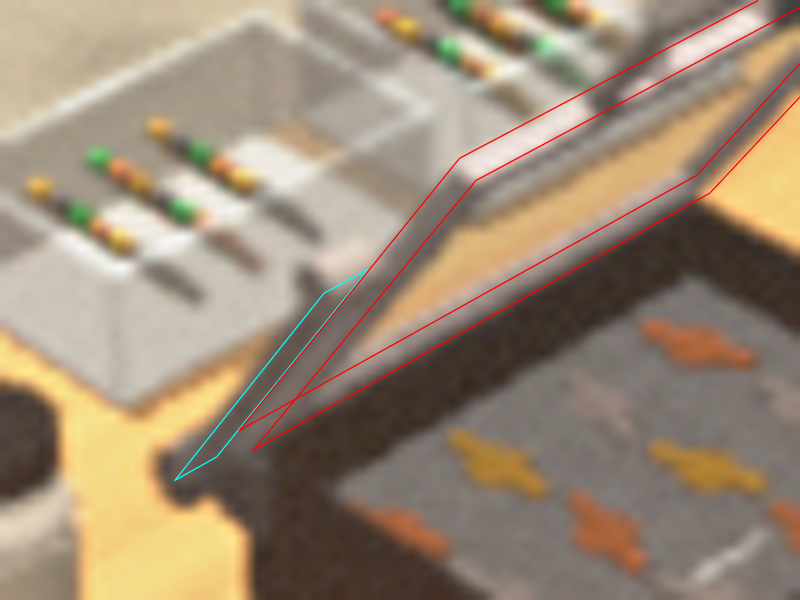

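View pics/g9t.png

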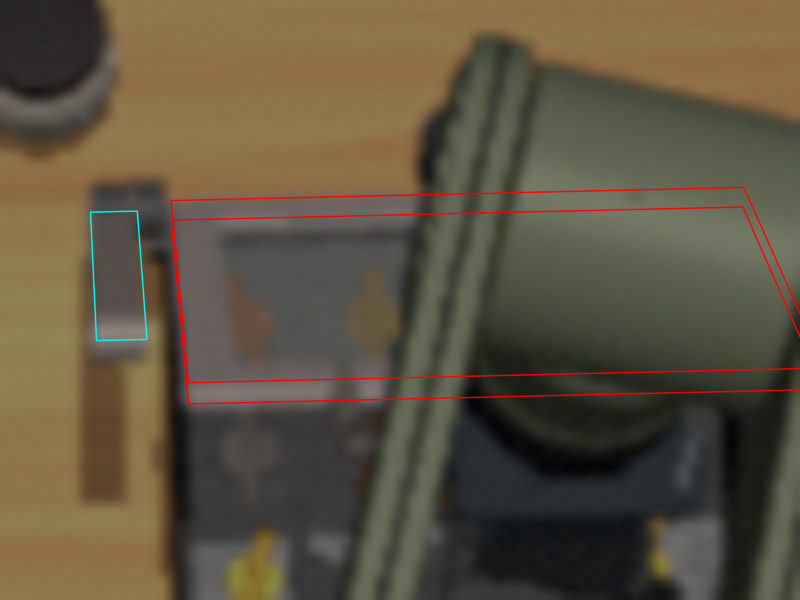

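View pics/9c.png

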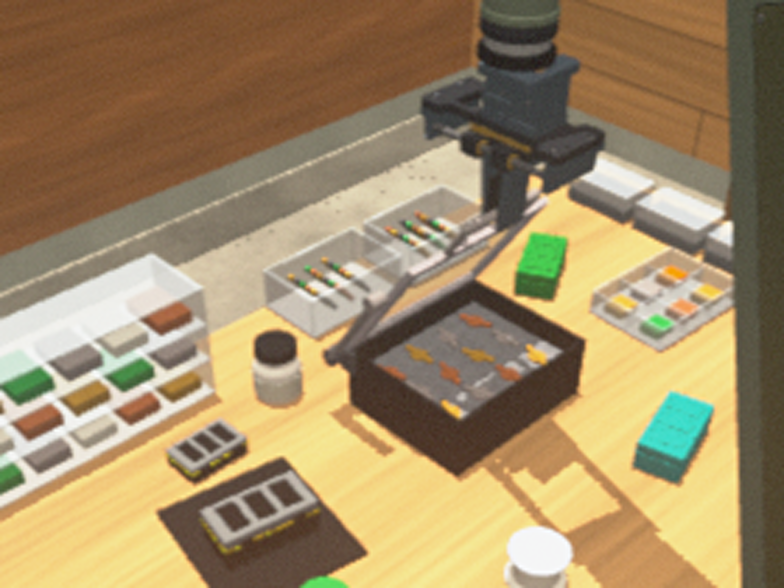

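```bash
python3 -c "
from gv import *
draw('side','side0.png',np.array([235,150]),50,40,16,[(57,(255,255,0))],[],out='h1.png')
draw('side','side0.png',np.array([235,150]),50,40,16,[],[],out='h0.png')"
```

```text
(no output)
```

View pics/h1.png

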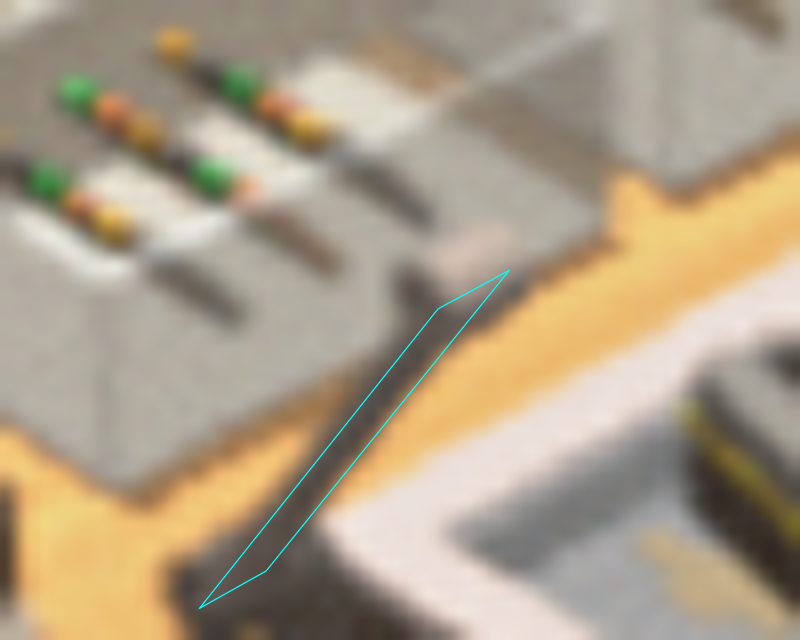

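View pics/h0.png

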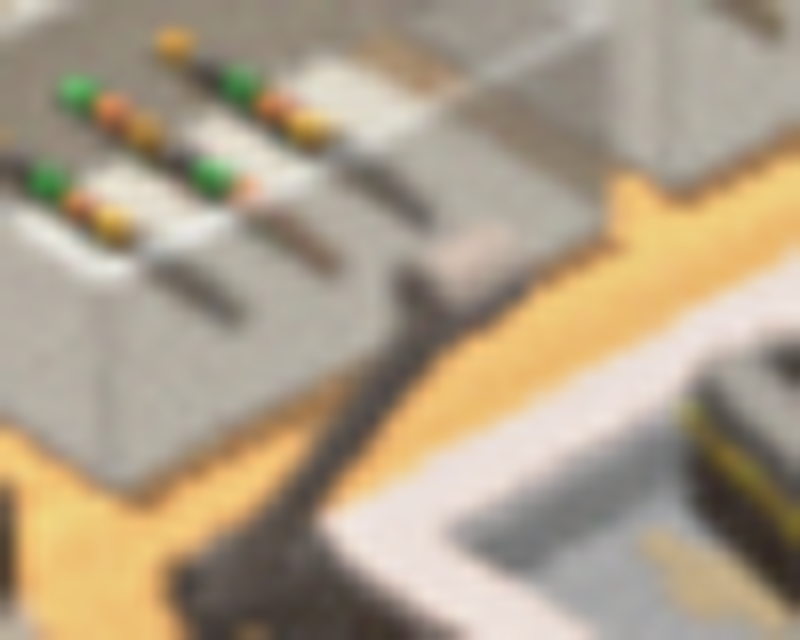

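The arm's slope in the zoom, from (285,510) to (400,365), is parallel to the 57–58° model. I nudge the lid 0.7° to the middle of my estimates and let it settle.

Request:
jog_arm --deltas '[[[0,0.001,-0.0008,0,0.004],[0,0.002,-0.0018,0,0.004],[0,0.002,-0.0018,0,0.004],[0,0.002,-0.0018,0,0.004],[0,0.002,-0.0018,0,0.004],[0,0.002,-0.0018,0,0.004],[0,0.002,-0.0018,0,0.004],[0,0.002,-0.0018,0,0.004],[0,0.002,-0.0018,0,0.004],[0,0.002,-0.0018,0,0.004],[0,0.002,-0.0018,0,0.004],[0,0.002,-0.0018,0,0.004]]]'

```text
time_s: 18.88
ee_pos: [598.2, -147.5, 276.8]
ee_rot: [-179.9, -0.0, 90.0]
force: [-5.9, -1.3, 5.4]
gripper_width: 11.6
```

```bash
python3 -c "
from gv import *
s=env.state();print(s['ee_pos'],s['force'],s['gripper_width'],s['qvel'].round(2))
snap('side','10.png')
draw('side','10.png',np.array([230,110]),133,100,6,[(58,(255,255,0))],[(58,(0,0,255))],out='g10.png')"
```

```text
[ 598.21249762 -147.47452747  276.7709058 ] [-5.91672459 -1.30997774  5.39153962] 11.554411933532382 [ 0.08 -0.01  0.08 -0.08  0.02 -0.01]
```

View pics/g10.png

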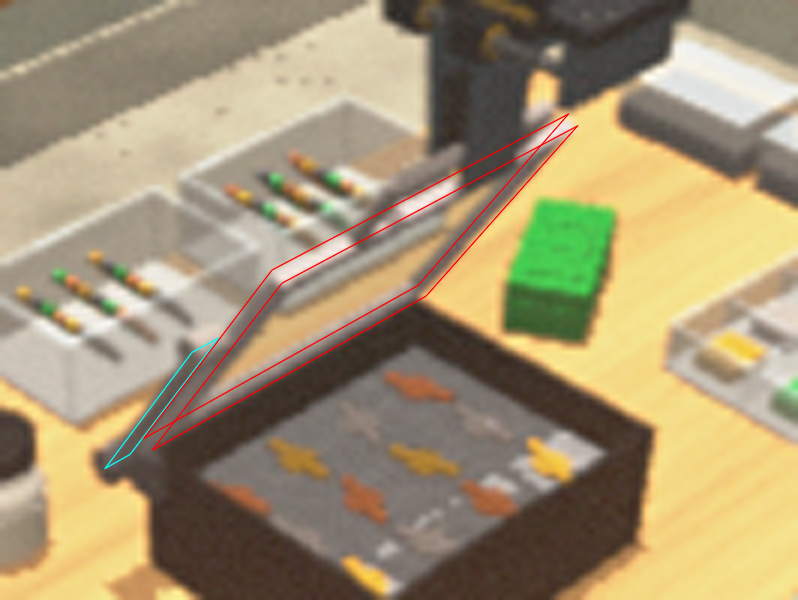

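The lid edge, from (150,445) to (272,270), lies on the 58° model and runs parallel to the gauge arm. The bar is held, so I hand the job in.

```bash
python3 -c "
from h import *
print(env.job_done())"
```

```text
the job is handed in; nothing more can be done
None
```

I moved the tackle box onto the mat, raised the lid to match the gauge arm, and handed the job in at about 19 s with the fingers still holding the lid. The interface gives no verdict, so the results below are my own last checks.

- **Tackle box:** It stood upright, released and near the middle of the mat in the later pictures. The side camera's network put it at about (611, 183) mm, against my target of (622, 176) mm. A top-camera detection at y = 130 mm disagreed, probably because the arm hid most of the box in that picture.
- **Lid:** It sat at about 57–58° by overlay and by the gripper position. The fingers were closed on the bar at 11.6 mm, and the arm was practically still.
- **Gauge arm:** I put it at 57–58.5° from the two views, so the mismatch should be about 1°, against 4.6° allowed. This is read from pictures, not measured directly.
- **Other goods and gauge arm:** They looked unmoved in the pictures. I did not measure them again at the end.
- **Leftover force:** The fingers were still pressing on the lid along its length with roughly 8 N, because the path followed its swing slightly inaccurately. I left it that way.

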